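# Set the hold-down stop to the green setting block

### The job

On the blue hold-down jig, slide the green-banded wooden setting block lengthwise under the raised orange foot, lying flat on the white bed and in line with it. Then turn the yellow T-handled driver clockwise (seen from above) until the sprung foot comes down and just drags on the block: lightly pressed, its spring pushed in only a few millimetres. Leave the block there and let go of everything.

Things in the scene. Friction and masses are not known exactly. Their poses are not given: they have to be found in the camera images.
- green_block_mid (a point): Centre of the setting block to use: loose pale wooden bar, 150 long (its x) x 36 wide (y) x 36 mm high (z), 80 to 150 g, a green band round its middle 94 mm; starts lying on the bench, this point 18 mm up. Either end may go first; hold it about 40 mm from its centre, on the end away from the jig. Bystanders: like bars with red and grey bands, a blue tape roll, an amber jar.
- under_foot (a point): Fixed point on top of the jig's white bed, 12 mm above the bench, straight below the foot. x points away from the robot to the post (yaw within 0.25 rad), z up. Bed: x -150 to 110, y -75 to 75 mm. Post's near face x 62; its arm, 50 mm wide, starts at x -25, underside 78, top 108 mm above the bed. Put the block's length along x, its centre near x -45, y 0.
- driver_grip (a point): Centre of the driver's yellow handle, a bar 14 wide (its x) x 60 long (its y) x 24 mm high, 170 mm above the bed on the foot's vertical, on a thin steel shaft. It stays at that height as it turns. Grip it across its 14 mm.
- driver (a joint): Angle of the driver, which stays seated in the stop screw (steep quick thread): 0 to 2.05 rad, growing clockwise from above; starts 0 to 0.4. At 0 its bar lies across the arm, at 1.57 along it. 0.15 N m of friction; stays where left. Foot's underside is 51 mm above the bed at 0 and drops 12 mm per rad, so it meets the 36 mm block at 1.25; about 1.5 is right.
- foot (a joint): How far the orange sprung foot (26 mm across, hanging under the arm) is pushed up into its holder, in m: 0 hanging free, 0.010 fully compressed; 0.4 N per mm. On the block it grows 12 mm per radian that the driver turns past first touch. About 0.003 is a proper light drag.

How it is judged:
At the end, for the whole second after the job is handed in: The green-banded block lies flat on the bed beneath the foot, its centre between 0 and 70 mm on the robot's side of the foot's axis and within 18 mm of it sideways, in line with the bed within 15 degrees; the foot rests on it with its spring pushed in between 0.3 and 6 mm; nothing is held (x of green_block_mid in the frame of under_foot between -0.07 and 0 m and y of green_block_mid in the frame of under_foot between -0.018 and 0.018 m and z of green_block_mid in the frame of under_foot below 0.022 m and angle between the x axis of green_block_mid and the x axis of under_foot, either way round below 0.26 rad and angle between green_block_mid's own z axis and vertical below 0.1 rad and value of joint foot between 0.0003 and 0.006 m); the robot touches nothing.
It also fails if it takes over 56 s, if anything falls off the work surface, if the arm or the gripper's body presses on something with over 40 N, if the wrist force passes 120 N, or if a joint passes its speed limit or range.

### The arm

A 6-joint arm with a two-finger parallel gripper is mounted at the origin on the work surface. World frame = base frame: x ahead of the robot, y to its left, z up, the work surface at z = 0. Lengths are in m, angles in rad, forces in N, time in s.
With the tool pointing down it reaches from about 0.25 to 0.725 m from the base axis. Payload 4 kg.
Tool frame: the origin (TCP) lies on the front face of the gripper's body, between the roots of the fingers; the fingertips stand 73 mm ahead of it and the grasp point (between the pads) lies 54 mm ahead of it; z points along the fingers, y is the direction in which the jaws open and shut (so a half turn about z gives the same grasp; the last joint's range is limited). The gripper opens to 85 mm and grips with 20 to 120 N. Pads are 22 mm wide; open, the fingers measure 114 mm over their backs; the gripper's body (76 mm by 85 mm) begins 54 mm behind the grasp point. The pads swing forward as they close: fully open they stand 13 mm farther back than shut.
Start: joints at [-1.194, 0.241, 0.005, 1.335, 0, 1.571], TCP at [0.184, -0.465, 0.304] pointing down, gripper open.
Joint ranges: [-2.72, 2.72], [-1.05, 1.87], [-1.09, 1.28], [-1.99, 2.15], [-1.42, 1.44], [-3.14, 3.14]. Speed limits (rad/s): [2.79, 2.79, 3.14, 3.14, 3.14, 3.14].

### API

Orientations are given as a rotation vector (axis times angle).
In Python, from station import arm gives the robot as it stands.
- The arm moves only by the tool apply_moves, never from a script. Its argument "steps" is a list that holds one entry, the list of rows, each a list of 7 numbers: the shift along the world's x, y, z in mm, then the turn, a rotation vector about the world's x, y, z in degrees, then the opening, from 0 (shut) to 1 (fully open). In form: [[[tx, ty, tz, ax, ay, az, grip], ...]]. A call has exactly 5 rows; each row shifts and turns the commanded pose from where the row before left it; what a row does not reach is not made up. A row lasts 1/10 s, in which the tool goes at most 50 mm and 8.59 degrees, less where a joint would pass 70% of its speed; a pose out of reach is approached as far as the arm can. A call with a gripper value outside its range is refused whole. The fingers move at their own pace and stop on an object; the grip force is fixed at half the most. Time passes only in rows, so rows that do not move let the fingers close, or fill a call up. It gives the time, the measured TCP pose, the force and the opening at its end, in the units of the state.
- arm.observe(): the state, without advancing time (a new reading comes with each control period).
- arm.get_image(name): name is "scene" or "top" or "wrist"; returns the picture (420x560x3 uint8, red, green, blue); there is no depth.
- arm.get_calibration(name): a dict with "K" (3x3 intrinsics, pixels), "k1" (the pictures are not rectified: a ray, as slopes to the right and down, at radius r is drawn at 1 + k1 r^2 times it, then the intrinsics apply), "position" and "rotation" of the camera in the world. Camera axes: x right, y down, z forward; pixel columns grow to the right and rows downward; lengths in m; the calibration is good to about 2 mm. A picture is of the moment at which its call begins: read the wrist's pose just before it. get_calibration takes no time and is no camera call; for the wrist camera it gives the pose at the moment of the call.
- arm.sign_off(): hands the job in, once; it reports no verdict.
The state is a dict: "time_s": time; "q": joint angles; "qd": joint speeds; "joint_efforts": joint torques, N m; "tool_pos": TCP position; "eef_rot": TCP orientation; "wrist_force": force on the tool from outside, world axes, zero at the start; "wrist_torque": the same for the moment, N m; "width": opening from 0.0 (shut) to 1.0 (fully open).
Only numpy, scipy, OpenCV 4.12 (cv2) and the standard library are available. Lean on these libraries where they do the work, as an engineer would, in place of code of your own. Each camera call takes 0.05 s, during which the arm holds its last target.

## Working session

There is one attempt and no reset: what is moved stays moved. The work goes in short steps, Python scripts to look and compute and a tool call to move; the robot and the scene stay as the last step left them, time stands still between calls to the robot, and variables do not carry over. Pictures are saved under pics/ and viewed, and the job is handed in when it is done.

Besides the shell and the picture viewer there is one more tool, called after "Request:" as name(argument=value, ...) on one line, values as JSON. apply_moves: Moves the arm, as the interface text tells. Its arguments: {"type":"object","properties":{"steps":{"type":"array","items":{"type":"array","items":{"type":"array","items":{"type":"number"}}}}},"required":["steps"]}

```bash
mkdir -p pics; ls; python3 - <<'E'
from station import arm
import cv2,numpy as np
for n in ["scene","top"]:
    cv2.imwrite(f"pics/{n}0.png",cv2.cvtColor(arm.get_image(n),cv2.COLOR_RGB2BGR))
    c=arm.get_calibration(n);print(n,c)
o=arm.observe();print(o)
E
```

```text
pics
scene {'K': array([[541.35915441,   0.        , 277.26856733],
       [  0.        , 541.35915441, 205.87128767],
       [  0.        ,   0.        ,   1.        ]]), 'k1': -0.021022070993450694, 'position': array([1.16430396, 0.29981903, 1.14764846]), 'rotation': array([-1.33034781, -2.42124477,  0.73308047])}
top {'K': array([[453.9595156 ,   0.        , 278.06260458],
       [  0.        , 453.9595156 , 210.27593244],
       [  0.        ,   0.        ,   1.        ]]), 'k1': -0.10352358516761569, 'position': array([ 0.43084369, -0.0466259 ,  1.30525958]), 'rotation': array([-2.18593228,  2.14017036, -0.13634661])}
{'time_s': 0.1, 'q': array([-1.19397951e+00,  2.41350523e-01,  3.88295231e-03,  1.33519362e+00,
        1.77608702e-06,  1.57083508e+00]), 'qd': array([ 0.00198748,  0.00049119,  0.00394747,  0.00178355, -0.00029975,
       -0.00034946]), 'joint_efforts': array([-3.66863351e-04, -3.73139620e+01,  2.53009486e+01,  1.08506731e-02,
        2.43200310e-05, -4.34711339e-06]), 'tool_pos': array([ 0.18382849, -0.46453321,  0.30310457]), 'eef_rot': array([-3.08420929e+00, -5.88003885e-01,  5.45645501e-04]), 'wrist_force': array([0.07585057, 0.8020042 , 0.41146746]), 'wrist_torque': array([-0.05297054,  0.0081101 ,  0.0130013 ]), 'width': 1.000745638100249}
```

View pics/scene0.png

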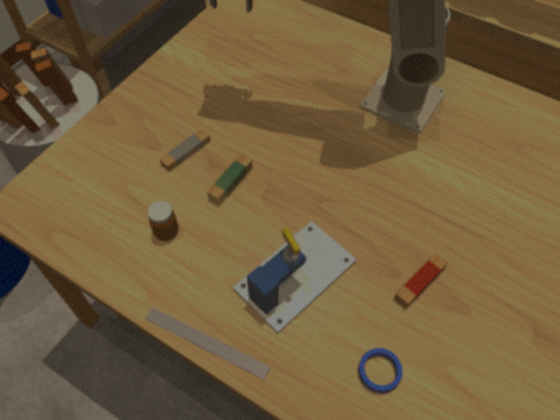

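View pics/top0.png

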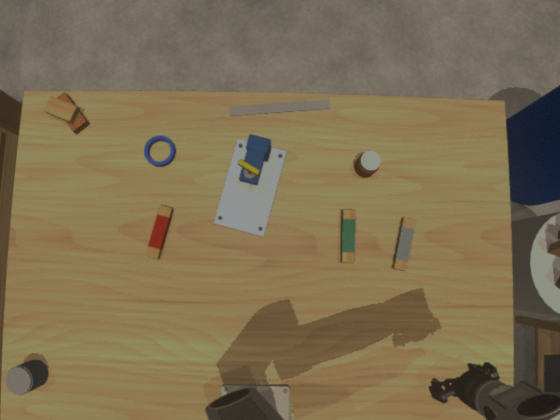

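The top view shows the green block near (349,236), the bed spanning (215–285, 138–236) and the yellow handle near (249,167). The grey bar is near (404,244), the red one near (159,232), and the jar near (367,163).

```bash
cat > h.py <<'E'
import numpy as np,cv2
from scipy.spatial.transform import Rotation as R
def rays(c,uv):
    uv=np.asarray(uv,float).reshape(-1,1,2)
    n=cv2.undistortPoints(uv,c['K'],np.array([c['k1'],0,0,0,0.]))[:,0]
    d=np.c_[n,np.ones(len(n))]@R.from_rotvec(c['rotation']).as_matrix().T
    return c['position'],d
def plane(c,uv,z):
    p,d=rays(c,uv);return p+d*((z-p[2])/d[:,2])[:,None]
def proj(c,X):
    X=np.atleast_2d(np.asarray(X,float));p=(X-c['position'])@R.from_rotvec(c['rotation']).as_matrix()
    n=p[:,:2]/p[:,2:];r=(n**2).sum(1,keepdims=True);n=n*(1+c['k1']*r)
    return n@c['K'][:2,:2].T+c['K'][:2,2]
def mask(im,lo,hi):
    h=cv2.cvtColor(im,cv2.COLOR_RGB2HSV);return cv2.inRange(h,np.array(lo),np.array(hi))
def blob(m,roi=None):
    if roi:
        x0,y0,x1,y1=roi;k=np.zeros_like(m);k[y0:y1,x0:x1]=m[y0:y1,x0:x1];m=k
    cs,_=cv2.findContours(m,cv2.RETR_EXTERNAL,cv2.CHAIN_APPROX_NONE)
    return max(cs,key=cv2.contourArea)
E
python3 - <<'E'
from h import *
from station import arm
for n in ["scene","top"]:
    im=cv2.cvtColor(cv2.imread(f"pics/{n}0.png"),cv2.COLOR_BGR2RGB);c=arm.get_calibration(n)
    hsv=cv2.cvtColor(im,cv2.COLOR_RGB2HSV)
    pts={"top":[(349,236),(249,167),(240,205),(258,170)],"scene":[(231,178),(291,240),(320,270),(275,275)]}[n]
    for u,v in pts: print(n,hsv[v,u])
    g=blob(mask(im,(45,60,30),(85,255,255)));r=cv2.minAreaRect(g);print('green',r)
    q=plane(c,cv2.boxPoints(r),0.036);print(q.round(4),q.mean(0))
    y=blob(mask(im,(22,150,100),(34,255,255)),(230,150,270,185) if n=="top" else (275,222,310,260));r=cv2.minAreaRect(y);print('yel',r,cv2.contourArea(y))
    q=plane(c,cv2.boxPoints(r),0.194);print(q.round(4),q.mean(0))
    roi=(200,120,300,250) if n=="top" else (225,210,365,335)
    b=blob(mask(im,(0,0,110),(180,60,255)),roi);h=cv2.convexHull(b);r=cv2.minAreaRect(h);print('bed',r)
    ap=cv2.approxPolyDP(h,6,True)[:,0];print(ap.tolist());print(plane(c,ap,0.012).round(4))
E
```

```text
scene [49 92 78]
scene [ 26 204 135]
scene [ 38  15 137]
scene [109 104  81]
green ((231.2920379638672, 173.88052368164062), (11.570868492126465, 27.46904945373535), 41.18592834472656)
[[ 0.55   -0.2653  0.036 ]
 [ 0.4699 -0.2648  0.036 ]
 [ 0.4785 -0.2314  0.036 ]
 [ 0.5576 -0.2327  0.036 ]] [ 0.51400506 -0.24855404  0.036     ]
yel ((290.9441833496094, 239.03431701660156), (26.073848724365234, 6.158144950866699), 58.392494201660156) 117.0
[[ 0.669  -0.0008  0.194 ]
 [ 0.6566  0.0042  0.194 ]
 [ 0.6864  0.0551  0.194 ]
 [ 0.6984  0.0501  0.194 ]] [0.67758993 0.02716787 0.194     ]
bed ((296.165771484375, 274.0246887207031), (60.14141082763672, 106.67379760742188), 47.121097564697266)
[[312, 222], [355, 259], [278, 331], [266, 318], [294, 235]]
[[ 0.5154 -0.006   0.012 ]
 [ 0.5501  0.1323  0.012 ]
 [ 0.7984  0.0735  0.012 ]
 [ 0.7872  0.0349  0.012 ]
 [ 0.5713 -0.0241  0.012 ]]
top [64 81 95]
top [ 29 178 143]
top [ 70   5 146]
top [ 25 165 127]
green ((348.0, 235.5), (31.0, 12.0), 90.0)
[[ 0.5591 -0.2344  0.036 ]
 [ 0.5598 -0.2685  0.036 ]
 [ 0.4726 -0.2687  0.036 ]
 [ 0.472  -0.2349  0.036 ]] [ 0.515878   -0.25161466  0.036     ]
yel ((248.58822631835938, 166.85293579101562), (22.4663143157959, 4.973458766937256), 30.963754653930664) 88.5
[[ 0.6802  0.0505  0.194 ]
 [ 0.6912  0.0445  0.194 ]
 [ 0.6627 -0.0045  0.194 ]
 [ 0.6518  0.0016  0.194 ]] [0.67148047 0.02303535 0.194     ]
bed ((249.65383911132812, 186.76922607421875), (52.36035919189453, 89.02137756347656), 15.255120277404785)
[[237, 139], [286, 151], [263, 236], [213, 222]]
[[ 0.7935  0.0709  0.012 ]
 [ 0.7605 -0.0734  0.012 ]
 [ 0.5109 -0.0124  0.012 ]
 [ 0.5479  0.1317  0.012 ]]
```

Request:
apply_moves(steps=[[[14.6, 10.7, -6, 0, 0, 7.9, 1], [14.6, 10.7, -6, 0, 0, 7.9, 1], [14.6, 10.7, -6, 0, 0, 7.9, 1], [14.6, 10.7, -6, 0, 0, 7.9, 1], [14.6, 10.7, -6, 0, 0, 7.9, 1]]])

```text
time_s: 0.6
tool_pos: [0.2573, -0.4107, 0.2732]
eef_rot: [-2.7, -1.604, 0.0]
wrist_force: [-0.5, -0.5, -0.2]
width: 1.001
```

Request:
apply_moves(steps=[[[14.6, 10.7, -6, 0, 0, 7.9, 1], [14.6, 10.7, -6, 0, 0, 7.9, 1], [14.6, 10.7, -6, 0, 0, 7.9, 1], [14.6, 10.7, -6, 0, 0, 7.9, 1], [14.6, 10.7, -6, 0, 0, 7.9, 1]]])

```text
time_s: 1.1
tool_pos: [0.3303, -0.3572, 0.2432]
eef_rot: [-1.999, -2.422, -0.0]
wrist_force: [0.3, 0.6, 0.6]
width: 1.003
```

Request:
apply_moves(steps=[[[14.6, 10.7, -6, 0, 0, 7.9, 1], [14.6, 10.7, -6, 0, 0, 7.9, 1], [14.6, 10.7, -6, 0, 0, 7.9, 1], [14.6, 10.7, -6, 0, 0, 7.9, 1], [14.6, 10.7, -6, 0, 0, 7.9, 1]]])

```text
time_s: 1.6
tool_pos: [0.4033, -0.3037, 0.2132]
eef_rot: [-1.063, -2.955, -0.0]
wrist_force: [-0.5, -0.6, 0.2]
width: 0.997
```

Request:
apply_moves(steps=[[[14.6, 10.7, -6, 0, 0, 7.9, 1], [14.6, 10.7, -6, 0, 0, 7.9, 1], [14.6, 10.7, -6, 0, 0, 7.9, 1], [14.6, 10.7, -6, 0, 0, 7.9, 1], [14.6, 10.7, -6, 0, 0, 7.9, 1]]])

```text
time_s: 2.1
tool_pos: [0.4762, -0.2503, 0.1831]
eef_rot: [-0.002, -3.141, -0.001]
wrist_force: [-0.2, 1.1, -0.4]
width: 0.996
```

```bash
python3 - <<'E'
from h import *
from station import arm
o=arm.observe();M=R.from_rotvec(o['eef_rot']).as_matrix();print(o['time_s'],o['q'].round(3),o['tool_pos'],M.round(3))
c=arm.get_calibration("wrist");im=arm.get_image("wrist");cv2.imwrite("pics/w1.png",cv2.cvtColor(im,cv2.COLOR_RGB2BGR))
g=blob(mask(im,(45,60,30),(85,255,255)));r=cv2.minAreaRect(g);print(r)
q=plane(c,cv2.boxPoints(r),0.036);print(q.round(4),q.mean(0))
E
```

```text
2.1 [-0.484  0.397 -0.101  1.073 -0.    -0.482] [ 0.47623379 -0.25028059  0.18312148] [[-1.     0.001 -0.001]
 [ 0.001  1.     0.   ]
 [ 0.001  0.    -1.   ]]
((280.60479736328125, 276.44537353515625), (54.91475296020508, 121.94054412841797), 1.080924153327942)
[[ 0.5641 -0.2721  0.036 ]
 [ 0.4727 -0.2682  0.036 ]
 [ 0.4734 -0.2332  0.036 ]
 [ 0.565  -0.233   0.036 ]] [ 0.51877545 -0.25162167  0.036     ]
```

View pics/w1.png

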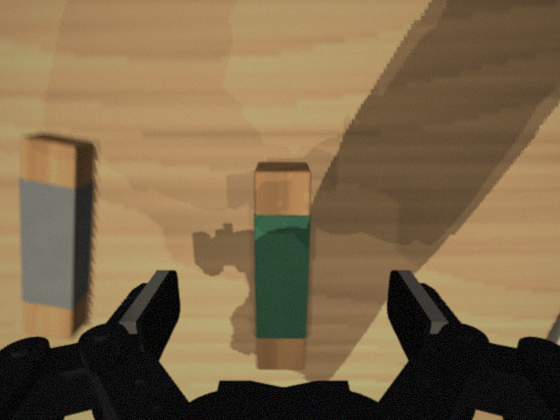

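The wrist picture shows the green block centred between the fingers. Its far end is at row 165, its near end at row 368, and its axis is at column 281. I'll go straight down and grip.

Request:
apply_moves(steps=[[[0, -1, -20, 0, 0, 0, 1], [0, 0, -20, 0, 0, 0, 1], [0, 0, -20, 0, 0, 0, 1], [0, 0, -20, 0, 0, 0, 1], [0, 0, -20, 0, 0, 0, 1]]])

```text
time_s: 2.65
tool_pos: [0.4755, -0.2519, 0.0829]
eef_rot: [-0.014, -3.141, -0.0]
wrist_force: [-1.3, -1.1, -0.1]
width: 1.0
```

Request:
apply_moves(steps=[[[0, 0, -1, 0, 0, 0, 0], [0, 0, 0, 0, 0, 0, 0], [0, 0, 0, 0, 0, 0, 0], [0, 0, 0, 0, 0, 0, 0], [0, 0, 0, 0, 0, 0, 0]]])

```text
time_s: 3.15
tool_pos: [0.4768, -0.2525, 0.0844]
eef_rot: [0.012, 3.139, -0.002]
wrist_force: [-0.0, 0.1, 3.3]
width: 0.407
```

Request:
apply_moves(steps=[[[0, 0, 0, 0, 0, 0, 0], [0, 0, 0, 0, 0, 0, 0], [0, 0, 10, 0, 0, 0, 0], [0, 0, 15, 0, 0, 0, 0], [0, 0, 15, 0, 0, 0, 0]]])

```text
time_s: 3.65
tool_pos: [0.4753, -0.2516, 0.1232]
eef_rot: [-0.011, -3.14, -0.001]
wrist_force: [0.5, -0.4, -0.9]
width: 0.405
```

```bash
python3 - <<'E'
from h import *
from station import arm
o=arm.observe();print(o['time_s'],o['tool_pos'],o['eef_rot'],o['width'])
for n in ["wrist","scene"]:
    cv2.imwrite(f"pics/{n}2.png",cv2.cvtColor(arm.get_image(n),cv2.COLOR_RGB2BGR))
a=cv2.imread("pics/wrist2.png");b=cv2.imread("pics/scene2.png")[100:310,140:420]
b=cv2.resize(b,(400,300));a=cv2.resize(a,(400,300));cv2.imwrite("pics/c2.png",np.hstack([a,b]))
E
```

```text
3.65 [ 0.4753379  -0.25157963  0.12323299] [-1.12881800e-02 -3.13990216e+00 -1.34244107e-03] 0.40536612667585964
```

View pics/c2.png

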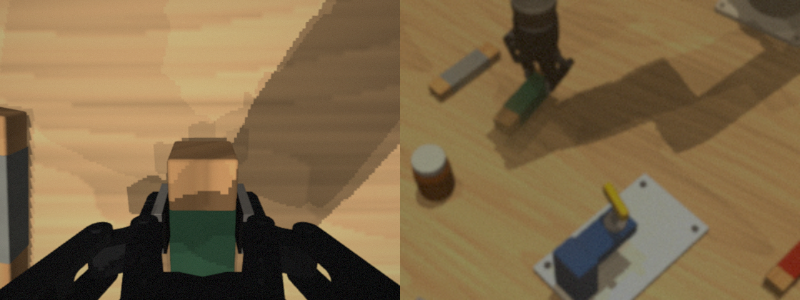

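The block is held at width 0.405 and level. The wrist pane shows its far end at about (203,145) between the pads. I'll carry it to the front of the jig.

Request:
apply_moves(steps=[[[2.7, 25, 0, 0, 0, -1.4, 0], [2.8, 32, 0, 0, 0, -1.4, 0], [2.8, 34, 0, 0, 0, -1.4, 0], [2.8, 34, 0, 0, 0, -1.4, 0], [2.8, 34, 0, 0, 0, -1.4, 0]]])

```text
time_s: 4.25
tool_pos: [0.4892, -0.0916, 0.1222]
eef_rot: [-0.205, -3.134, -0.0]
wrist_force: [0.9, -0.5, -0.9]
width: 0.41
```

Request:
apply_moves(steps=[[[2.8, 34, 0, 0, 0, -1.4, 0], [2.8, 34, 0, 0, 0, -1.4, 0], [2.8, 34, 0, 0, 0, -1.4, 0], [2.8, 32, 0, 0, 0, -1.4, 0], [2.5, 25, 0, 0, 0, -1.3, 0]]])

```text
time_s: 4.75
tool_pos: [0.5029, 0.0679, 0.1222]
eef_rot: [-0.391, -3.116, -0.0]
wrist_force: [-0.3, -1.0, -1.6]
width: 0.409
```

Request:
apply_moves(steps=[[[0, 0, -4, 0, 0, 0, 0], [0, 0, -6, 0, 0, 0, 0], [0, 0, -6, 0, 0, 0, 0], [0, 0, -4, 0, 0, 0, 0], [0, 0, 0, 0, 0, 0, 0]]])

```text
time_s: 5.25
tool_pos: [0.5028, 0.0651, 0.1018]
eef_rot: [-0.393, -3.115, 0.001]
wrist_force: [-0.2, 0.1, -0.9]
width: 0.406
```

```bash
python3 - <<'E'
from h import *
from station import arm
o=arm.observe();print(o['time_s'],o['q'].round(3),o['tool_pos'],R.from_rotvec(o['eef_rot']).as_matrix().round(3),o['width'])
ims={n:arm.get_image(n) for n in ["wrist","scene","top"]}
for n in ims: cv2.imwrite(f"pics/{n}3.png",cv2.cvtColor(ims[n],cv2.COLOR_RGB2BGR))
a=cv2.imread("pics/wrist3.png");b=cv2.imread("pics/scene3.png")[190:340,200:400]
cv2.imwrite("pics/c3.png",np.hstack([cv2.resize(a,(400,300)),cv2.resize(b,(400,300))]))
E
```

```text
5.25 [ 0.129  0.438 -0.286  0.849 -0.     0.38 ] [0.50278963 0.06509006 0.10184179] [[-0.969  0.249 -0.002]
 [ 0.249  0.969 -0.   ]
 [ 0.002 -0.001 -1.   ]] 0.4064441636304483
```

View pics/c3.png

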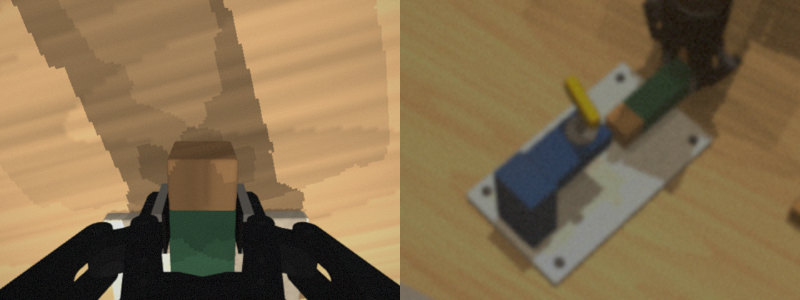

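```bash
python3 - <<'E'
from h import *
from station import arm
o=arm.observe();M=R.from_rotvec(o['eef_rot']).as_matrix();c=arm.get_calibration("wrist")
print("cam in tool",M.T@(c['position']-o['tool_pos']), "axes",(M.T@R.from_rotvec(c['rotation']).as_matrix()).round(2))
yaw=-0.245;ux=np.array([np.cos(yaw),np.sin(yaw)]);uy=np.array([-ux[1],ux[0]]);F=np.array([.673,.0245])
print("tcp in jig",(o['tool_pos'][:2]-F)@ux,(o['tool_pos'][:2]-F)@uy)
for n in ["wrist","scene","top"]:
    c=arm.get_calibration(n);im=cv2.cvtColor(cv2.imread(f"pics/{n}3.png"),cv2.COLOR_BGR2RGB)
    hsv=mask(im,(45,60,30),(85,255,255))
    try:
        g=blob(hsv);r=cv2.minAreaRect(g);q=plane(c,cv2.boxPoints(r),0.055)[:,:2]-F
        print(n,r,np.c_[q@ux,q@uy].round(4).tolist())
    except Exception as e: print(e)
# wrist: near end top edge of block rows
c=arm.get_calibration("wrist")
for x in (-.21,-.175,-.135,-.06): print(x,proj(c,[*(F+ux*x),.055]))
E
```

```text
cam in tool [ 0.07502908  0.0003082  -0.06885345] axes [[ 0.   -0.96 -0.29]
 [ 1.    0.    0.  ]
 [ 0.   -0.29  0.96]]
tcp in jig -0.17422794409109882 -0.0012602306485682765
wrist ((283.0, 340.5), (93.0, 94.0), 90.0) [[-0.1798, -0.0183], [-0.1797, 0.0165], [-0.1371, 0.0179], [-0.1372, -0.0202]]
scene ((328.46893310546875, 236.02757263183594), (14.782096862792969, 28.40155601501465), 48.36646270751953) [[-0.0907, -0.0146], [-0.1647, -0.0161], [-0.159, 0.0209], [-0.0861, 0.0215]]
top ((245.0, 217.5), (19.0, 6.0), 90.0) [[-0.091, 0.0], [-0.0866, -0.016], [-0.1375, -0.0303], [-0.1419, -0.0143]]
-0.21 [[285.21891981 216.45297255]]
-0.175 [[285.52518189 305.24491184]]
-0.135 [[285.82157275 391.26468413]]
-0.06 [[286.26381011 519.77788187]]
```

View pics/top3.png

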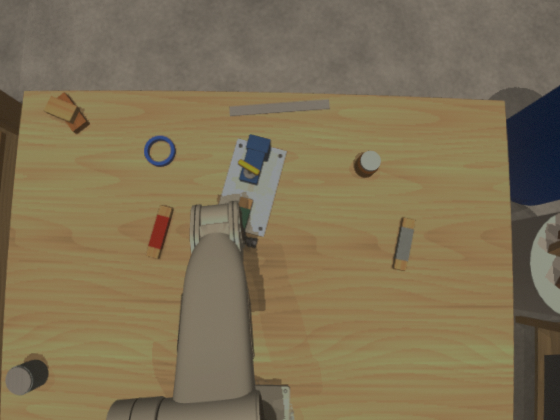

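The block is lined up in front of the jig, with its centre at about x -133 and y 0 mm. Next: down 3 mm, then slide 88 mm along the bed axis.

Request:
apply_moves(steps=[[[0, 0, -3, 0, 0, 0, 0], [5, -1, 0, 0, 0, 0, 0], [9, -2.1, 0, 0, 0, 0, 0], [9, -2.1, 0, 0, 0, 0, 0], [9, -2.1, 0, 0, 0, 0, 0]]])

```text
time_s: 5.9
tool_pos: [0.5369, 0.0586, 0.1001]
eef_rot: [0.391, 3.116, 0.0]
wrist_force: [0.6, 0.3, -1.6]
width: 0.409
```

Request:
apply_moves(steps=[[[9, -2.2, 0, 0, 0, 0, 0], [9, -2.2, 0, 0, 0, 0, 0], [9, -2.2, 0, 0, 0, 0, 0], [9, -2.2, 0, 0, 0, 0, 0], [9, -2.2, 0, 0, 0, 0, 0]]])

```text
time_s: 6.4
tool_pos: [0.5813, 0.0476, 0.0998]
eef_rot: [-0.391, -3.117, 0.0]
wrist_force: [0.3, 0.0, -1.6]
width: 0.409
```

Request:
apply_moves(steps=[[[8, -2, 0, 0, 0, 0, 0], [0, 0, 0, 0, 0, 0, 0], [0, 0, -2, 0, 0, 0, 0], [0, 0, -1, 0, 0, 0, 0], [0, 0, 0, 0, 0, 0, 0]]])

```text
time_s: 6.9
tool_pos: [0.588, 0.0459, 0.0967]
eef_rot: [-0.391, -3.116, 0.0]
wrist_force: [0.5, -0.4, -0.6]
width: 0.41
```

```bash
python3 - <<'E'
from h import *
from station import arm
o=arm.observe();print(o['time_s'],o['tool_pos'],o['eef_rot'],o['width'],o['wrist_force'])
ims={n:arm.get_image(n) for n in ["wrist","scene"]}
for n in ims: cv2.imwrite(f"pics/{n}4.png",cv2.cvtColor(ims[n],cv2.COLOR_RGB2BGR))
a=cv2.imread("pics/wrist4.png");b=cv2.imread("pics/scene4.png")[190:340,200:400]
cv2.imwrite("pics/c4.png",np.hstack([cv2.resize(a,(400,300)),cv2.resize(b,(400,300))]))
yaw=-0.245;ux=np.array([np.cos(yaw),np.sin(yaw)]);uy=np.array([-ux[1],ux[0]]);F=np.array([.673,.0245])
print("tcp in jig",(o['tool_pos'][:2]-F)@ux,(o['tool_pos'][:2]-F)@uy)
E
```

```text
6.9 [0.58801293 0.04586298 0.09674702] [-3.90945810e-01 -3.11638253e+00  3.68186791e-04] 0.4098165904369588 [ 0.45383026 -0.37481733 -0.63632509]
tcp in jig -0.08763085773632277 0.00011087460942378613
```

View pics/c4.png

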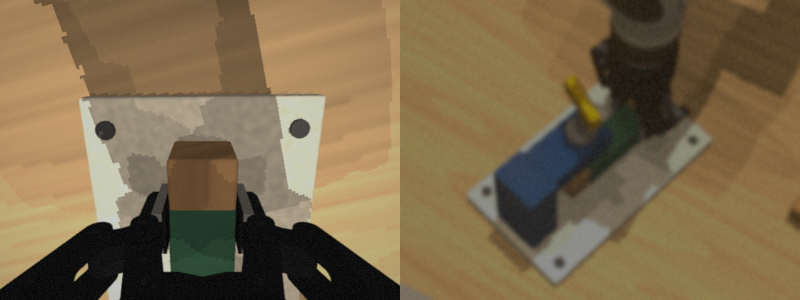

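The block sits under the arm, centred on the bed in the wrist pane: block columns 168–238, bed columns 80–325. I'll seat it and release.

Request:
apply_moves(steps=[[[0, 0, -1, 0, 0, 0, 0], [0, 0, -0.7, 0, 0, 0, 0], [0, 0, 0, 0, 0, 0, 0], [0, 0, 0, 0, 0, 0, 0.6], [0, 0, 0, 0, 0, 0, 0.8]]])

```text
time_s: 7.5
tool_pos: [0.5888, 0.0458, 0.0954]
eef_rot: [0.391, 3.116, 0.0]
wrist_force: [0.6, 0.2, -0.6]
width: 0.734
```

Request:
apply_moves(steps=[[[0, 0, 0, 0, 0, 0, 0.8], [0, 0, 10, 0, 0, 0, 0.8], [0, 0, 20, 0, 0, 0, 0.8], [0, 0, 40, 0, 0, 0, 0.8], [0, 0, 40, 0, 0, 0, 0.8]]])

```text
time_s: 8.0
tool_pos: [0.588, 0.0457, 0.2062]
eef_rot: [-0.391, -3.115, 0.001]
wrist_force: [0.5, 0.4, 0.3]
width: 0.801
```

Request:
apply_moves(steps=[[[0, 0, 40, 0, 0, 0, 0.8], [0, 0, 30, 0, 0, 0, 0.8], [0, 0, 20, 0, 0, 0, 0.8], [0, 0, 0, 0, 0, 0, 0.8], [0, 0, 0, 0, 0, 0, 0.8]]])

```text
time_s: 8.5
tool_pos: [0.5886, 0.0458, 0.2956]
eef_rot: [0.391, 3.116, 0.0]
wrist_force: [0.2, 0.2, -0.4]
width: 0.801
```

```bash
python3 - <<'E'
from h import *
from station import arm
o=arm.observe();print(o['time_s'],o['q'].round(2),o['tool_pos'],o['eef_rot'],o['width'],o['wrist_force'])
cw=arm.get_calibration("wrist")
ims={n:arm.get_image(n) for n in ["wrist","scene"]}
for n in ims: cv2.imwrite(f"pics/{n}5.png",cv2.cvtColor(ims[n],cv2.COLOR_RGB2BGR))
a=cv2.imread("pics/wrist5.png");b=cv2.imread("pics/scene5.png")[190:340,200:400]
cv2.imwrite("pics/c5.png",np.hstack([cv2.resize(a,(400,300)),cv2.resize(b,(400,300))]))
yaw=-0.245;ux=np.array([np.cos(yaw),np.sin(yaw)]);uy=np.array([-ux[1],ux[0]]);F=np.array([.673,.0245])
g=blob(mask(ims['wrist'],(45,60,30),(85,255,255)));r=cv2.minAreaRect(g);q=plane(cw,cv2.boxPoints(r),0.048)[:,:2]-F
print(r,np.c_[q@ux,q@uy].round(4).tolist())
for n in ims:
  c=cw if n=="wrist" else arm.get_calibration(n)
  y=blob(mask(ims[n],(22,150,70),(34,255,255)),None if n=="wrist" else (275,222,310,260));r=cv2.minAreaRect(y);q=plane(c,cv2.boxPoints(r),.194);print(n,'yel',r,q.mean(0),q[:,:2].round(4).tolist())
E
```

```text
8.5 [ 0.08  0.43  0.25  1.39 -0.    0.33] [0.58859593 0.04575215 0.29557747] [3.91315950e-01 3.11612114e+00 2.91863527e-04] 0.800908756162956 [ 0.23871149  0.24778857 -0.39979165]
((283.0, 224.0), (38.0, 92.0), 0.0) [[-0.0002, -0.0185], [-0.0922, -0.0167], [-0.0921, 0.0177], [-0.0, 0.0187]]
wrist yel ((249.75755310058594, 373.553466796875), (22.140832901000977, 14.865240097045898), 6.009006023406982) [0.6604937  0.00779942 0.194     ] [[0.6631, -0.0001], [0.6532, 0.0037], [0.6579, 0.0156], [0.6679, 0.012]]
scene yel ((286.0999755859375, 232.29998779296875), (9.486831665039062, 5.692099571228027), 71.56504821777344) [0.66947416 0.01069747 0.194     ] [[0.6668, -0.0011], [0.6571, 0.006], [0.6722, 0.0225], [0.6817, 0.0154]]
```

View pics/c5.png

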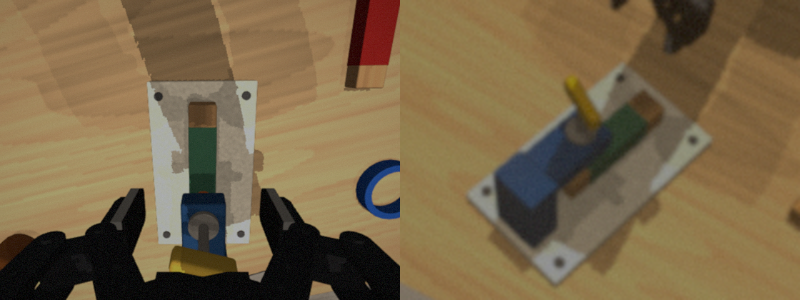

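Released cleanly: the block centre measures x -46, y 0 mm in the jig frame. Next I'll go above the handle with the jaws turned across it.

Request:
apply_moves(steps=[[[8.5, -2.1, 0, 0, 0, 7.4, 0.8], [8.5, -2.1, 0, 0, 0, 7.4, 0.8], [8.5, -2.1, 0, 0, 0, 7.4, 0.8], [8.5, -2.1, 0, 0, 0, 7.4, 0.8], [8.5, -2.1, 0, 0, 0, 7.4, 0.8]]])

```text
time_s: 9.1
tool_pos: [0.6307, 0.0352, 0.293]
eef_rot: [0.625, -3.075, -0.001]
wrist_force: [0.9, 1.0, -0.7]
width: 0.802
```

Request:
apply_moves(steps=[[[8.5, -2.1, 0, 0, 0, 7.4, 0.8], [8.5, -2.1, 0, 0, 0, 7.4, 0.8], [8.5, -2.1, 0, 0, 0, 7.4, 0.8], [8.5, -2.1, 0, 0, 0, 7.4, 0.8], [8.5, -2.1, 0, 0, 0, 7.4, 0.8]]])

```text
time_s: 9.6
tool_pos: [0.6733, 0.0247, 0.2929]
eef_rot: [1.569, -2.718, -0.003]
wrist_force: [-0.6, 0.3, 0.3]
width: 0.8
```

```bash
python3 - <<'E'
from h import *
from station import arm
o=arm.observe();M=R.from_rotvec(o['eef_rot']).as_matrix();print(o['time_s'],o['q'].round(2),o['tool_pos'],M.round(3),o['width'])
cw=arm.get_calibration("wrist")
im=arm.get_image("wrist");cv2.imwrite("pics/wrist6.png",cv2.cvtColor(im,cv2.COLOR_RGB2BGR))
y=blob(mask(im,(20,120,40),(36,255,255)),(150,200,420,420));r=cv2.minAreaRect(y);q=plane(cw,cv2.boxPoints(r),.194)
print(r,q.mean(0),q[:,:2].round(4).tolist())
print(proj(cw,[.6735,.0245,.194]))
E
```

```text
9.6 [ 0.04  0.61  0.55  1.51  0.   -1.01] [0.67330273 0.02466793 0.29288607] [[-0.5   -0.866 -0.004]
 [-0.866  0.5   -0.   ]
 [ 0.002  0.003 -1.   ]] 0.7995523934625887
((278.0, 250.5), (101.0, 26.0), 90.0) [0.67569255 0.02439374 0.194     ] [[0.6671, -0.003], [0.6561, 0.0033], [0.6838, 0.0521], [0.6958, 0.0452]]
[[281.81749262 250.95906817]]
```

View pics/wrist6.png

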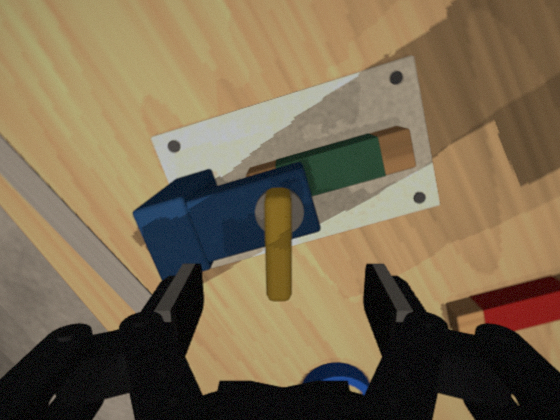

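The bar runs vertically at column 278 from row 188 to 300, midway between the fingers. Its centre measures (0.6755, 0.0244), so the starting angle is about 0.28 rad. I'll descend and grip.

Request:
apply_moves(steps=[[[1, 0, -10, 0, 0, 0, 0.8], [0, 0, -15, 0, 0, 0, 0.8], [0, 0, -15, 0, 0, 0, 0.8], [0, 0, -10, 0, 0, 0, 0.8], [0, 0, -5, 0, 0, 0, 0.8]]])

```text
time_s: 10.15
tool_pos: [0.6734, 0.0249, 0.2378]
eef_rot: [1.56, -2.723, -0.003]
wrist_force: [-0.2, 0.7, -0.2]
width: 0.801
```

Request:
apply_moves(steps=[[[0, 0, 0, 0, 0, 0, 0.4], [0, 0, 0, 0, 0, 0, 0.2], [0, 0, 0, 0, 0, 0, 0.1], [0, 0, 0, 0, 0, 0, 0], [0, 0, 0, 0, 0, 0, 0]]])

```text
time_s: 10.65
tool_pos: [0.6753, 0.0246, 0.2414]
eef_rot: [-1.562, 2.723, -0.003]
wrist_force: [1.2, -1.0, 2.6]
width: 0.153
```

Request:
apply_moves(steps=[[[0, 0, 0, 0, 0, 0, 0], [0, 0, 0, 0, 0, 0, 0], [0, 0, 0, 0, 0, 0, 0], [0, 0, 0, 0, 0, 0, 0], [0, 0, 0, 0, 0, 0, 0]]])

```text
time_s: 11.15
tool_pos: [0.6753, 0.0246, 0.2414]
eef_rot: [-1.562, 2.723, -0.003]
wrist_force: [3.1, -1.9, 6.4]
width: 0.149
```

```bash
python3 - <<'E'
from h import *
from station import arm
o=arm.observe();M=R.from_rotvec(o['eef_rot']).as_matrix();print(o['time_s'],o['q'].round(2),o['tool_pos'],M.round(3),o['width'],o['wrist_force'],o['wrist_torque'])
ims={n:arm.get_image(n) for n in ["wrist","scene"]}
for n in ims: cv2.imwrite(f"pics/{n}7.png",cv2.cvtColor(ims[n],cv2.COLOR_RGB2BGR))
a=cv2.imread("pics/wrist7.png");b=cv2.imread("pics/scene7.png")[170:320,200:400]
cv2.imwrite("pics/c7.png",np.hstack([cv2.resize(a,(400,300)),cv2.resize(b,(400,300))]))
E
```

```text
11.15 [ 0.04  0.63  0.43  1.38 -0.   -1.01] [0.67533637 0.02457533 0.24136237] [[-0.505 -0.863  0.003]
 [-0.863  0.505 -0.   ]
 [-0.001 -0.003 -1.   ]] 0.14933706143057587 [ 3.0687279  -1.91707586  6.43904154] [-0.33066145 -0.45273933  0.12970105]
```

View pics/c7.png

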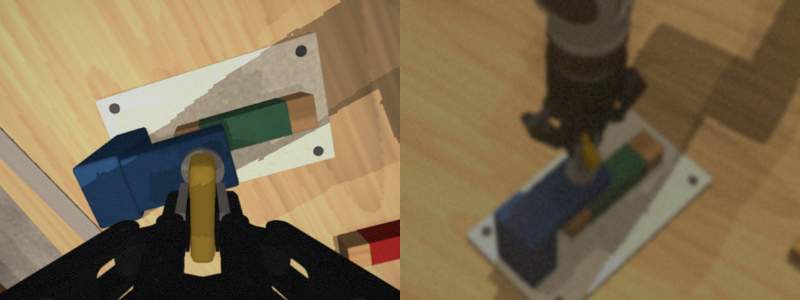

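Gripped at width 0.149, with the bar squarely between the pads. Now turning 70° clockwise.

Request:
apply_moves(steps=[[[0, 0, 0, 0, 0, -3, 0], [0, 0, 0, 0, 0, -5, 0], [0, 0, 0, 0, 0, -5, 0], [0, 0, 0, 0, 0, -5, 0], [0, 0, 0, 0, 0, -5, 0]]])

```text
time_s: 11.75
tool_pos: [0.6753, 0.0246, 0.2413]
eef_rot: [-0.983, 2.981, -0.002]
wrist_force: [3.1, -2.0, 5.1]
width: 0.152
```

Request:
apply_moves(steps=[[[0, 0, 0, 0, 0, -5, 0], [0, 0, 0, 0, 0, -5, 0], [0, 0, 0, 0, 0, -5, 0], [0, 0, 0, 0, 0, -5, 0], [0, 0, 0, 0, 0, -5, 0]]])

```text
time_s: 12.25
tool_pos: [0.6752, 0.0247, 0.2414]
eef_rot: [-0.314, 3.123, -0.001]
wrist_force: [2.0, -1.2, 6.4]
width: 0.152
```

Request:
apply_moves(steps=[[[0, 0, 0, 0, 0, -5, 0], [0, 0, 0, 0, 0, -5, 0], [0, 0, 0, 0, 0, -5, 0], [0, 0, 0, 0, 0, -4, 0], [0, 0, 0, 0, 0, -3, 0]]])

```text
time_s: 12.75
tool_pos: [0.6752, 0.0248, 0.2414]
eef_rot: [0.286, 3.126, 0.0]
wrist_force: [1.7, -0.6, 6.4]
width: 0.15
```

```bash
python3 - <<'E'
from h import *
from station import arm
o=arm.observe();M=R.from_rotvec(o['eef_rot']).as_matrix();print(o['time_s'],o['q'].round(2),o['tool_pos'],np.degrees(np.arctan2(M[1,1],M[0,1])),o['width'],o['wrist_force'],o['wrist_torque'])
cw=arm.get_calibration("wrist")
ims={n:arm.get_image(n) for n in ["wrist","scene"]}
for n in ims: cv2.imwrite(f"pics/{n}8.png",cv2.cvtColor(ims[n],cv2.COLOR_RGB2BGR))
a=cv2.imread("pics/wrist8.png");b=cv2.imread("pics/scene8.png")[170:320,200:400]
cv2.imwrite("pics/c8.png",np.hstack([cv2.resize(a,(400,300)),cv2.resize(b,(400,300))]))
E
```

```text
12.75 [ 0.04  0.63  0.43  1.38 -0.    0.22] [0.67523771 0.02477317 0.24135227] 79.55625317877339 0.1500379169430201 [ 1.7026161  -0.58389633  6.4166723 ] [-0.25710154 -0.47922786  0.1692915 ]
```

View pics/c8.png

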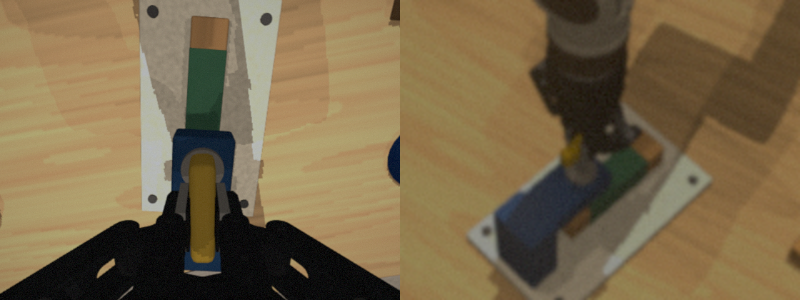

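The bar followed the turn: it stands straight between the pads and runs along the arm, which puts the driver at about 1.5 rad. I'll open and back straight up.

Request:
apply_moves(steps=[[[0, 0, 0, 0, 0, 0, 0.3], [0, 0, 0, 0, 0, 0, 0.5], [0, 0, 0, 0, 0, 0, 0.7], [0, 0, 0, 0, 0, 0, 0.8], [0, 0, 10, 0, 0, 0, 0.8]]])

```text
time_s: 13.35
tool_pos: [0.6735, 0.0248, 0.2483]
eef_rot: [-0.282, -3.124, 0.001]
wrist_force: [-0.4, -0.3, 0.3]
width: 0.801
```

Request:
apply_moves(steps=[[[0, 0, 15, 0, 0, 0, 0.8], [0, 0, 20, 0, 0, 0, 0.8], [0, 0, 20, 0, 0, 0, 0.8], [0, 0, 0, 0, 0, 0, 0.8], [-10, 0, 0, 0, 0, 0, 0.8]]])

```text
time_s: 13.85
tool_pos: [0.6655, 0.0248, 0.3055]
eef_rot: [0.282, 3.127, 0.001]
wrist_force: [0.7, 0.5, 0.2]
width: 0.795
```

Request:
apply_moves(steps=[[[-20, 0, 0, 0, 0, 0, 0.8], [-20, 0, 0, 0, 0, 0, 0.8], [-20, 0, 0, 0, 0, 0, 0.8], [-15, 0, 0, 0, 0, 0, 0.8], [0, 0, 0, 0, 0, 0, 0.8]]])

```text
time_s: 14.35
tool_pos: [0.5878, 0.0248, 0.3051]
eef_rot: [-0.282, -3.127, 0.0]
wrist_force: [-0.3, -0.1, 0.1]
width: 0.801
```

Request:
apply_moves(steps=[[[-30, -30, 10, 0, 0, 0, 0.8], [-40, -40, 10, 0, 0, 0, 0.8], [-40, -40, 10, 0, 0, 0, 0.8], [-40, -40, 10, 0, 0, 0, 0.8], [-30, -30, 0, 0, 0, 0, 0.8]]])

```text
time_s: 14.85
tool_pos: [0.4245, -0.1412, 0.3423]
eef_rot: [0.282, 3.126, -0.002]
wrist_force: [0.1, -0.8, 0.4]
width: 0.803
```

```bash
python3 - <<'E'
from h import *
from station import arm
o=arm.observe();M=R.from_rotvec(o['eef_rot']).as_matrix();print(o['time_s'],o['tool_pos'],o['width'],o['wrist_force'])
yaw=-0.245;ux=np.array([np.cos(yaw),np.sin(yaw)]);uy=np.array([-ux[1],ux[0]]);F=np.array([.673,.0245])
ims={}
cal={}
for n in ["wrist","scene","top"]:
    cal[n]=arm.get_calibration(n);ims[n]=arm.get_image(n);cv2.imwrite(f"pics/{n}9.png",cv2.cvtColor(ims[n],cv2.COLOR_RGB2BGR))
b=cv2.imread("pics/scene9.png")[190:340,200:400];t=cv2.imread("pics/top9.png")[120:270,160:360]
cv2.imwrite("pics/c9.png",np.hstack([cv2.resize(t,(400,300)),cv2.resize(b,(400,300))]))
for n in ["scene","top"]:
    roi=(200,120,300,250) if n=="top" else (225,200,365,335)
    try:
        y=blob(mask(ims[n],(20,130,60),(34,255,255)),(228,150,272,185) if n=="top" else (270,215,310,265));r=cv2.minAreaRect(y);q=plane(cal[n],cv2.boxPoints(r),.194);print(n,'yel',r,q.mean(0),q[:,:2].round(4).tolist())
        g=blob(mask(ims[n],(45,60,30),(85,255,255)),roi);r=cv2.minAreaRect(g);q=plane(cal[n],cv2.boxPoints(r),0.048)[:,:2]-F
        print(n,'green',r,np.c_[q@ux,q@uy].round(4).tolist())
    except Exception as e: print(n,e)
E
```

```text
14.85 [ 0.42449264 -0.14123478  0.34231184] 0.8031007771893613 [ 0.12476315 -0.78539504  0.41929117]
scene yel ((290.696533203125, 240.1586151123047), (10.62982177734375, 28.73373794555664), 48.36646270751953) [0.67994862 0.0284798  0.194     ] [[0.7069, 0.0109], [0.6448, 0.0241], [0.6534, 0.0462], [0.7147, 0.0326]]
scene green ((306.3702087402344, 257.4668884277344), (16.055152893066406, 31.887317657470703), 48.01278305053711) [[-0.0125, -0.0136], [-0.0921, -0.0156], [-0.0873, 0.0237], [-0.0089, 0.0248]]
top yel ((248.32691955566406, 166.86538696289062), (5.295135498046875, 22.749473571777344), 11.309932708740234) [0.67150286 0.02362705 0.194     ] [[0.6442, 0.0349], [0.7012, 0.0254], [0.6988, 0.0124], [0.6418, 0.0219]]
top green ((246.3585205078125, 196.24526977539062), (12.362448692321777, 26.09850311279297), 15.945395469665527) [[-0.0916, 0.0154], [-0.0179, 0.0154], [-0.0184, -0.0195], [-0.0921, -0.0192]]
```

View pics/c9.png

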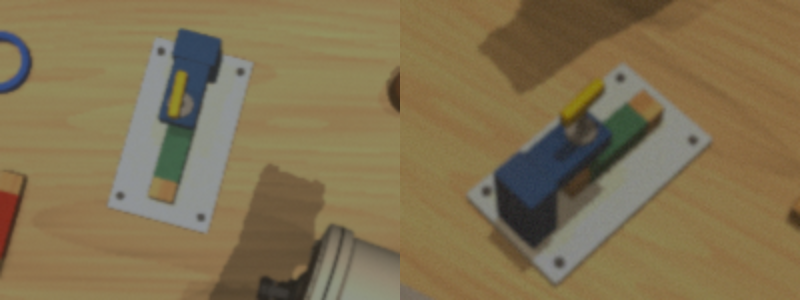

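View pics/wrist9.png

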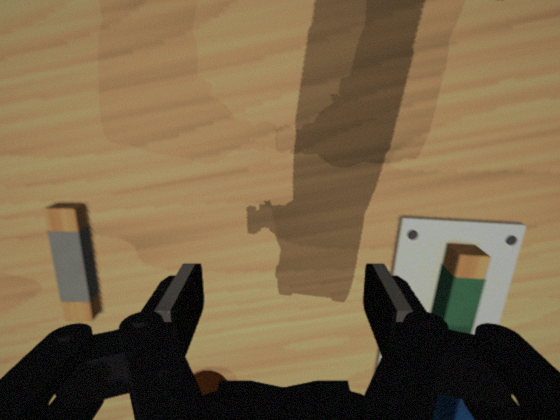

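The block lies on the bed in line with it. The bar's measured heading is -9.5° (top) and -12° (scene) against the bed's -14°, which puts the driver at about 1.5 rad. The arm is clear, so I'm handing in.

```bash
python3 -c "
from station import arm
print(arm.sign_off())"
```

```text
the job is handed in; nothing more can be done
None
```

The green-banded block is under the foot, the driver is turned to about 1.5 rad, and the job is handed in at about 15 s with nothing held. No verdict came back.

- **Block:** I gripped it about 40 mm from its centre, slid it lengthwise along the bed axis, set it down and released. The last checks put its centre near x -45 mm and y between -2 and +5 mm. It is in line with the bed to within a few degrees.
- **Driver:** I turned it 70° clockwise, from about 0.28 to about 1.5 rad. After release the bar's heading read -9.5° in the top view and -12° in the scene view. With the bed at about -14°, that means 1.49 to 1.53 rad.
- **Foot:** those driver angles imply the spring is pushed in about 3 mm. I did not see the foot touch the block, because the arm hides it in every view.
- **Disagreements:** the top and scene cameras differed by up to about 8 mm on the handle's centre and about 5 mm sideways on the block. The close wrist view put the block at y 0 before I turned the driver.
- **Forces:** the largest wrist reading was about 7 N, while gripping and turning the handle.

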